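Refit the dosing pump's valve rings and hold its piston at the dose index

TASK

The piston dosing pump has just been washed: thread its white seal ring and then, on top of it, its dark grey steel collar down the upright valve spindle, both fully home. Then draw the pump's black spring-loaded knob out until its pointer stands in line with the red index on the scale, and finish while still gripping the knob and holding it there, so that a colleague can lock the stroke. Leave the red index as it is set and do not disturb the other things on the table.

Things in the scene. Friction and masses are not known exactly. Their poses are not given: they have to be found in the camera images.
- seal_center (a point): White plastic valve seal ring, lying flat on the blue board: outer diameter 54 mm, bore 25 mm, 14 mm high, 40 g. The point is its centre, 7 mm above its underside; z along its axis. Goes on the spindle first. Either face may be down.
- collar_center (a point): Dark grey steel retaining collar with a thin bright band round its middle, lying flat on the blue board: outer diameter 50 mm, bore 25 mm, 18 mm high, 100 g. The point is its centre, 9 mm above its underside; z along its axis. Goes on the spindle second, on top of the seal ring. Either face may be down. (The plain thin-walled steel ring cutters elsewhere are not it.)
- parts_board: Blue plastic board, 190 x 130 x 10 mm, fixed, lying flat on the table; the two rings lie on it, about 110 mm apart along its x axis (its long side), either one nearer to the robot. Origin: centre of its underside.
- spindle_seat (a point): Foot of the pump's upright steel spindle, where the seal ring rests: centre of the flat top of a 42 mm wide boss, 84 mm above the table. The spindle rises 44 mm from here: diameter 21 mm, top 8 mm tapered to 11 mm. z up; x the way the knob is drawn out; y towards the scale. When home, the seal ring's centre is 7 mm and the collar's centre 23 mm above this point.
- dosing_pump: Piston dosing pump, fixed, 350 x 130 mm base, lying across the robot's view, spindle on the right, knob on the left. Origin: underside of the base, 110 mm from the spindle towards the knob; axes as spindle_seat. Valve block round the boss 70 x 82 mm, 64 mm high; the cylinder, starting 34 mm from the spindle, and all else but spindle and knob stay below 71 mm.
- knob_grip (a point): Middle of the black upright knob on the pump's sliding crosshead: a barrel of 24 mm diameter and 44 mm height (20 mm below this point to its underside, 22 mm above to its top), on a thinner stem; at rest 176 mm from the spindle along x of spindle_seat and 98 mm above the table. It slides along x of spindle_seat without turning; free from above and all round.
- piston_slide: The pump's sliding crosshead (28 x 80 mm, top 56 mm above the table) with knob and pointer; origin on the base under the knob, x the way it is drawn out. Travel 65 mm to its stop. Its hidden return spring pulls it back in with 4.5 N at rest, rising by 1.5 N per 10 mm drawn (about 12 N at 50 mm); let go, it slides back in.
- pointer_tip (a point): Tip of the thin black pointer that moves with the knob along the white graduated scale (marks every 5 mm); level with the knob's axis along x, 56 mm to the scale side (+y). x is the direction of drawing out.
- index_mark (a point): Middle of the red index on the scale, 10 mm wide along x, clamped 30 to 54 mm of travel beyond the pointer's rest; it stays where it is unless pushed. x is the direction of drawing out; the pointer stands in line with it when both have the same x in this frame.
- ring_cutter_2: Bystander: steel ring cutter, 40 mm wide, 35 mm high, at the back; origin centre of underside.
- timer: Bystander: white kitchen timer, 70 x 64 x 19 mm, at the back; origin centre of underside.
- spare_nozzle: Bystander: white plastic nozzle, 48 mm wide, 52 mm high, on the left; origin centre of underside.
- spanner: Bystander: flat steel spanner, 193 mm long, 6 mm thick, front left; origin centre of underside.
- tape_roll: Bystander: roll of tape lying flat, 98 mm wide, 25 mm high, front right; origin centre of underside.
- marker: Bystander: black and white marker pen, 142 mm long, 17 mm thick, front right; origin centre of underside.

How it is judged:
By the outcome, as a careful person would: the job done as asked, in the order asked, and still so for the second after the job is handed in, while the arm keeps its last pose, push and grip.
It also fails if it takes over 61 s, if anything falls off the work surface, if the arm or the gripper's body presses on something with over 40 N, if the wrist force passes 120 N, or if a joint passes its speed limit or range.

ROBOT

A 6-joint arm with a two-finger parallel gripper is mounted at the origin on a cart in front of the work surface, level with it; the furniture and walls round the work are solid. World frame = base frame: x ahead of the robot, y to its left, z up, the work surface at z = 0. Lengths are in m, angles in rad, forces in N, time in s.
With the tool pointing down it reaches from about 0.3 to 0.875 m from the base axis. Payload 6.4 kg.
Tool frame: the origin (TCP) lies midway between the tips of the shut fingers; the grasp point (between the pads) lies 19 mm behind it; y points along the fingers, z is the direction in which the jaws open and shut, and the axes are right-handed (so a half turn about y gives the same grasp; the last joint's range is limited). The gripper opens to 88 mm and grips with 3 to 60 N. Pads are 18 mm wide; open, the fingers measure 123 mm over their backs; the gripper's body (75 mm by 187 mm) begins 45 mm behind the grasp point.
Start: joints at [1.02, 0.181, 1.607, -0, 1.354, -0.206], TCP at [0.194, 0.541, 0.239] pointing down, gripper open.
Joint ranges: [-2.99, 2.99], [-0.89, 2.07], [0.3, 2.58], [-1.14, 4.28], [0, 2.63], [-3.12, 3.12]. Speed limits (rad/s): [2.57, 2.57, 3.01, 3.14, 3.14, 3.14].

INTERFACE

Orientations are given as a unit quaternion [x, y, z, w].
In Python, from rig import robot gives the robot as it stands.
- The arm moves only by the tool play_rows, never from a script. Its argument "motion" is a list of rows, each a list of 4 numbers: the shift along the world's x, y, z in m, then the turn about the world's z in rad. A call has 1 to 20 rows; each row is the pose to reach, as a shift and turn from the pose commanded when the call began; what a row does not reach only later rows make up. A row lasts 1/12 s, in which the tool goes at most 41.7 mm and 7.16 degrees, less where a joint would pass 70% of its speed; a pose out of reach is approached as far as the arm can. A call with a gripper value outside its range is refused whole. "gripper" is the closure in counts, from 0 (fully open) to 255 (shut), set as the call begins (left out, the last holds). The fingers move at their own pace and stop on an object; the grip force is fixed at half the most. Time passes only in rows, so rows that repeat a pose let the fingers close. It gives the time, the measured TCP pose, the force and the opening at its end, in the units of the state.
- robot.sense(): the state, without advancing time (a new reading comes with each control period).
- robot.capture(name): name is "side" or "top"; returns a dict with "frame" (480x640x3 uint8, blue, green, red), "intrinsics" (3x3 intrinsics, pixels), "world_from_camera" (4x4, takes a point from camera to world coordinates). Camera axes: x right, y down, z forward; pixel columns grow to the right and rows downward; lengths in m; the calibration is good to about 2 mm. A picture is of the moment at which its call begins. There is no depth.
- robot.close_job(): hands the job in, once; it reports no verdict.
Trained networks look in a picture, given as the dict that the camera call returned (one of the last four; its "shot" number tells which), for a name from the list of things; names that differ only in an ending like _2 or _b are one class to them, and where a whole thing is asked for, a point or a joint stands for the part that bears it (a point fixed in the world has none). Each returns a list of dicts, best first, with "conf" (0 to 1); they miss things now and then, are a little off and sometimes report something else, mostly with a low value. They report only what shows in the picture. A call takes as long as a camera call.
- robot.cut_out(picture, query): "mask" (480x640 bool, what is visible of it).
- robot.mark_of(picture, query): "at" ([x, y, z] in m, in world coordinates, good to about 4 mm: a listed point, or the origin of a listed thing).
The state is a dict: "time": time; "joint_positions": joint angles; "joint_velocities": joint speeds; "tau": joint torques, N m; "position": TCP position; "eef_rot": TCP orientation; "contact_force": force on the tool from outside, world axes, zero at the start; "moment": the same for the moment, N m; "grip_width": finger opening in m.
Only numpy, scipy, OpenCV 4.12 (cv2) and the standard library are available. Lean on these libraries where they do the work, as an engineer would, in place of code of your own. Each camera call takes 0.05 s, during which the arm holds its last target.

## Working session

There is one attempt and no reset: what is moved stays moved. The work goes in short steps, Python scripts to look and compute and a tool call to move; the robot and the scene stay as the last step left them, time stands still between calls to the robot, and variables do not carry over. Pictures are saved under pics/ and viewed, and the job is handed in when it is done.

Besides the shell and the picture viewer there is one more tool, called as name(argument=value, ...), one argument or row to a line, values as JSON. play_rows: Moves the arm, as the interface text tells. Its arguments: {"type":"object","properties":{"motion":{"type":"array"},"gripper":{"type":"number"}},"required":["motion"]}

```bash
mkdir -p pics
cat > h.py <<'E'
import numpy as np,cv2
from rig import robot
def px(c,p):
    T=np.linalg.inv(c["world_from_camera"]);q=T[:3,:3]@np.array(p)+T[:3,3];u=c["intrinsics"]@q;return u[:2]/u[2]
def ray(c,uv,z):
    d=np.linalg.inv(c["intrinsics"])@np.array([uv[0],uv[1],1.]);T=np.array(c["world_from_camera"]);d=T[:3,:3]@d;o=T[:3,3];return o+d*(z-o[2])/d[2]
E
python3 - <<'E'
from h import *
s=robot.sense();print({k:np.round(v,3) for k,v in s.items()})
for n in("top","side"):
    c=robot.capture(n);cv2.imwrite(f"pics/{n}0.png",c["frame"]);print(n,np.round(c["world_from_camera"],3).tolist())
    for q in["seal_center","collar_center","spindle_seat","knob_grip","pointer_tip","index_mark","parts_board","dosing_pump"]:
        for r in robot.mark_of(c,q)[:2]:print(n,q,np.round(r["at"],4),round(r["conf"],2),np.round(px(c,r["at"])))
E
```

```text
{'time': np.float64(0.0), 'joint_positions': array([ 1.02 ,  0.182,  1.608, -0.   ,  1.354, -0.206]), 'joint_velocities': array([ 0.001,  0.001,  0.001, -0.   , -0.   , -0.001]), 'tau': array([ 0.0000e+00, -4.3388e+01, -3.4185e+01,  7.0000e-02,  3.9000e-02,
       -0.0000e+00]), 'position': array([0.194, 0.541, 0.238]), 'eef_rot': array([ 0.697, -0.122,  0.121, -0.696]), 'contact_force': array([0.303, 0.32 , 0.795]), 'moment': array([ 0.027,  0.061, -0.02 ]), 'grip_width': np.float64(0.088)}
top [[0.136, -0.971, 0.198, 0.268], [-0.991, -0.133, 0.026, -0.058], [0.001, -0.2, -0.98, 1.456], [0.0, 0.0, 0.0, 1.0]]
top seal_center [ 0.4759 -0.3129  0.0156] 0.59 [422. 276.]
top seal_center [ 0.3623 -0.4877 -0.0017] 0.34 [476. 323.]
top collar_center [ 0.5851 -0.2973  0.018 ] 0.76 [420. 239.]
top collar_center [ 0.5302 -0.3156 -0.0021] 0.21 [423. 259.]
top spindle_seat [ 0.5347 -0.0534  0.0813] 0.73 [337. 240.]
top knob_grip [0.5746 0.1248 0.0975] 0.58 [277. 217.]
top knob_grip [0.5728 0.1205 0.0025] 0.56 [281. 225.]
top pointer_tip [0.5149 0.1307 0.0429] 0.84 [274. 241.]
top index_mark [0.3
[... 166 characters left out ...]
ing_pump [ 0.5573  0.0536 -0.0015] 0.92 [303. 233.]
side [[-0.997, -0.052, 0.048, 0.498], [-0.07, 0.663, -0.745, 0.999], [0.007, -0.746, -0.665, 1.041], [0.0, 0.0, 0.0, 1.0]]
side seal_center [ 0.4724 -0.3115  0.019 ] 0.67 [357. 206.]
side collar_center [ 0.5901 -0.3021  0.018 ] 0.45 [320. 206.]
side spindle_seat [ 0.533  -0.0517  0.0866] 0.71 [334. 244.]
side knob_grip [0.5683 0.117  0.1014] 0.76 [316. 284.]
side pointer_tip [0.513  0.1311 0.0438] 0.82 [338. 305.]
side pointer_tip [0.5163 0.1713 0.0444] 0.4 [336. 317.]
side index_mark [0.5163 0.172  0.0472] 0.48 [336. 317.]
side parts_board [ 0.5282 -0.3116 -0.0035] 0.87 [339. 210.]
side dosing_pump [ 0.5604  0.0582 -0.0037] 0.8 [321. 295.]
```

View pics/top0.png

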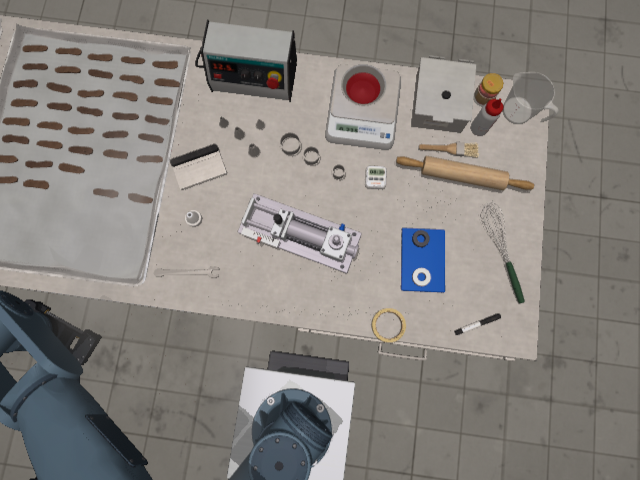

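View pics/side0.png

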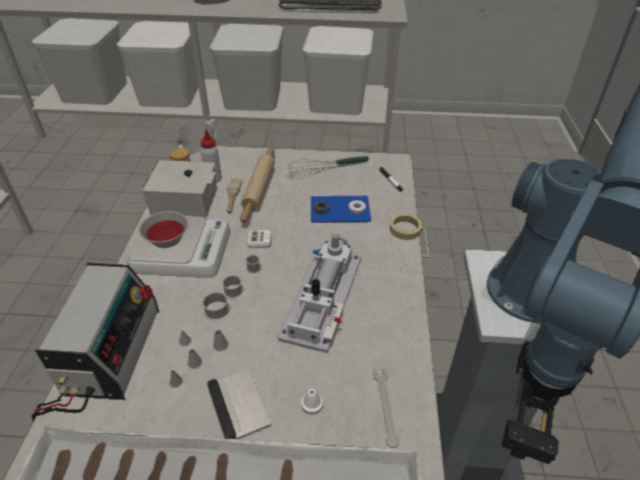

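Run:
```python
from h import *
c=cv2.imread("pics/top0.png");cv2.imwrite("pics/topz.png",cv2.resize(c[190:310,230:470],None,fx=3.3,fy=3.3,interpolation=cv2.INTER_CUBIC))
c=cv2.imread("pics/side0.png");cv2.imwrite("pics/sidez.png",cv2.resize(c[185:345,260:420],None,fx=3.7,fy=3.7,interpolation=cv2.INTER_CUBIC))
```

```text
(no output)
```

View pics/topz.png

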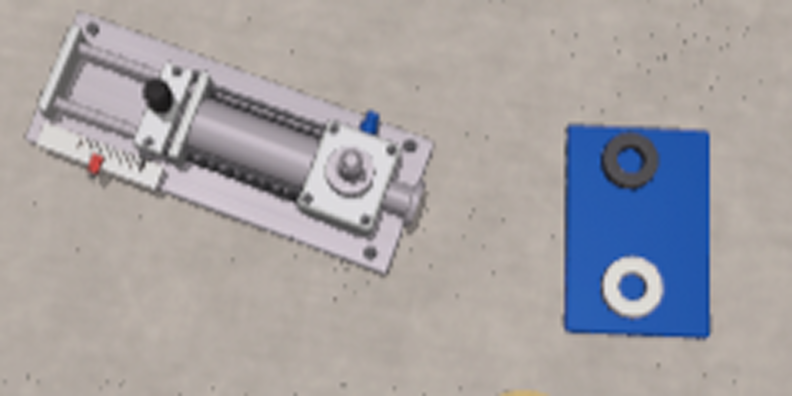

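View pics/sidez.png

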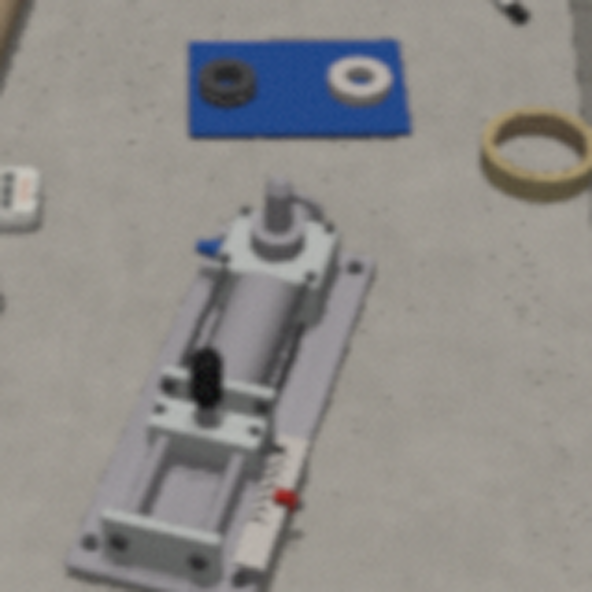

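```bash
cat >> h.py <<'E'
from scipy.optimize import least_squares
def hullc(m):
    h=cv2.convexHull(np.argwhere(m)[:,::-1].astype(np.float32));M=cv2.moments(h);return np.array([M["m10"],M["m01"]])/M["m00"]
def cyl(c,p,r,z0,z1):
    a=np.linspace(0,2*np.pi,60);P=[px(c,[p[0]+r*np.cos(t),p[1]+r*np.sin(t),z]) for t in a for z in(z0,z1)]
    h=cv2.convexHull(np.array(P,np.float32));M=cv2.moments(h);return np.array([M["m10"],M["m01"]])/M["m00"],np.sqrt(M["m00"])
def fitc(c,m,p0,r,z0,z1):
    t=hullc(m);s=least_squares(lambda p:cyl(c,p,r,z0,z1)[0]-t,p0,diff_step=1e-3);return s.x
E
python3 - <<'E'
from h import *
for n in("top","side"):
    c=robot.capture(n);
    for q,r,z0,z1,p0 in[("seal_center",.027,.010,.024,(.475,-.312)),("collar_center",.025,.01,.028,(.587,-.30)),("knob_grip",.012,.078,.12,(.571,.121))]:
        for k in robot.cut_out(c,q)[:2]:
            m=k["mask"];print(n,q,round(k["conf"],2),m.sum(),hullc(m).round(1),fitc(c,m,p0,r,z0,z1).round(4),[x.tolist() for x in(np.argwhere(m).min(0),np.argwhere(m).max(0))])
    # predicted spindle pixels for hypotheses
    print(px(c,[.5335,-.0525,.128]),px(c,[.5335,-.0525,.084]))
    b=c["frame"];f=b.astype(int)
    red=(f[...,2]>150)&(f[...,1]<90)&(f[...,0]<90);x=np.argwhere(red&(np.hypot(*(np.indices(red.shape)-np.array(px(c,[.517,.172,.047]))[::-1][:,None,None]))<12))
    print("red",len(x),x.mean(0)[::-1])
    u=px(c,[.5335,-.0525,.11]).astype(int);cv2.imwrite(f"pics/sp_{n}.png",cv2.resize(b[u[1]-20:u[1]+20,u[0]-20:u[0]+20],None,fx=14,fy=14,interpolation=cv2.INTER_CUBIC));print("crop0",u-20)
E
```

```text
top seal_center 0.49 190 [421.6 276.4] [ 0.4734 -0.3125] [[268, 413], [284, 430]]
top collar_center 0.55 190 [420.1 237.5] [ 0.5879 -0.2962] [[230, 412], [245, 428]]
top knob_grip 0.82 284 [278.2 222.9] [0.5574 0.1186] [[210, 271], [237, 286]]
[337.30415471 237.28534077] [336.95872252 240.30824393]
red 10 [258.5 239.4]
crop0 [317 218]
side seal_center 0.46 169 [357.3 206.2] [ 0.4712 -0.3117] [[200, 350], [212, 365]]
side collar_center 0.62 171 [321.6 207.1] [ 0.5843 -0.2955] [[201, 314], [213, 329]]
side knob_grip 0.63 574 [317.2 296.9] [0.5631 0.1572] [[279, 300], [311, 335]]
[334.25333517 231.95973717] [333.89451599 244.07667217]
red 0 [nan nan]
crop0 [314 216]<stdin>:11: RuntimeWarning: Mean of empty slice.
  ret = um.true_divide(
```

View pics/sp_top.png

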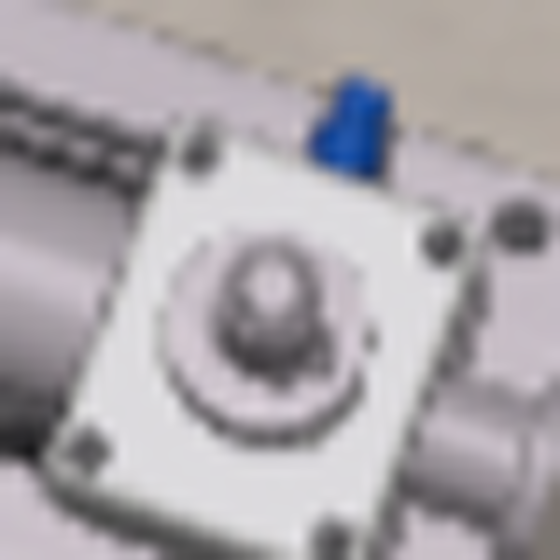

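View pics/sp_side.png

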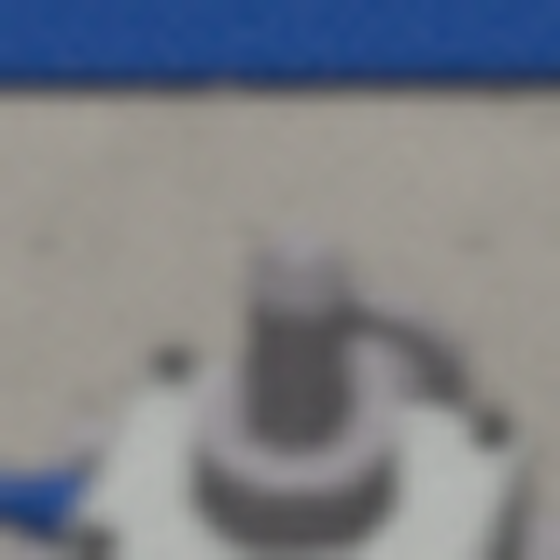

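Run:
```python
from h import *
c=robot.capture("top");print(ray(c,(335.36,241.2),.084),ray(c,(336,237.9),.128))
for p in[(.5335,-.0525),(.531,-.0505)]:print(px(c,[*p,.084]),px(c,[*p,.128]))
d=robot.capture("side");
for p in[(.5335,-.0525),(.531,-.0505)]:print(px(d,[*p,.084]),px(d,[*p,.128]))
print(ray(d,(334.9,242.6),.084))
from scipy.spatial.transform import Rotation as R
r=R.from_quat(robot.sense()["eef_rot"]).as_matrix();print(r.round(3))
```

```text
[ 0.53032819 -0.04834282  0.084     ] [ 0.5313032  -0.04917152  0.128     ]
[336.95872252 240.30824393] [337.30415471 237.28534077]
[336.14450889 241.07107964] [336.46412663 238.07147796]
[333.89451599 244.07667217] [334.25333517 231.95973717]
[334.76729096 244.61498088] [335.14489932 232.49535149]
[ 0.53106513 -0.05873746  0.084     ]
[[ 0.941  0.     0.338]
 [-0.338  0.     0.941]
 [ 0.    -1.     0.   ]]
```

play_rows(
  motion=[
    [0.2795, -0.853, -0.06, 0],
    [0.2795, -0.853, -0.06, 0],
    [0.2795, -0.853, -0.06, 0],
    [0.2795, -0.853, -0.06, 0],
    [0.2795, -0.853, -0.06, 0],
    [0.2795, -0.853, -0.06, 0],
    [0.2795, -0.853, -0.06, 0],
    [0.2795, -0.853, -0.06, 0],
    [0.2795, -0.853, -0.06, 0],
    [0.2795, -0.853, -0.06, 0],
    [0.2795, -0.853, -0.06, 0],
    [0.2795, -0.853, -0.06, 0],
    [0.2795, -0.853, -0.06, 0],
    [0.2795, -0.853, -0.06, 0],
    [0.2795, -0.853, -0.06, 0],
    [0.2795, -0.853, -0.06, 0],
    [0.2795, -0.853, -0.06, 0],
    [0.2795, -0.853, -0.06, 0],
    [0.2795, -0.853, -0.06, 0],
    [0.2795, -0.853, -0.06, 0],
  ],
  gripper=0,
)

```text
time: 3.07
position: [0.4535, -0.2513, 0.183]
eef_rot: [0.697, -0.121, 0.122, -0.697]
contact_force: [1.4, 0.9, 0.8]
grip_width: 0.0879
```

play_rows(
  motion=[
    [0.02, -0.06, -0.03, 0],
    [0.02, -0.06, -0.06, 0],
    [0.02, -0.06, -0.1, 0],
    [0.02, -0.06, -0.13, 0],
    [0.02, -0.06, -0.13, 0],
    [0.02, -0.06, -0.13, 0],
  ],
)

```text
time: 3.57
position: [0.4718, -0.3077, 0.0514]
eef_rot: [-0.695, 0.123, -0.12, 0.698]
contact_force: [1.2, -0.6, 1.0]
grip_width: 0.0878
```

Run:
```python
from h import *
s=robot.sense();print(s["time"],s["joint_positions"].round(3),s["position"].round(4),s["contact_force"])
c=robot.capture("side");cv2.imwrite("pics/s1.png",cv2.resize(c["frame"][130:290,260:460],None,fx=4,fy=3.75,interpolation=cv2.INTER_CUBIC))
```

```text
3.5667 [-0.789  0.398  1.755  0.     0.994 -2.014] [ 0.4718 -0.3077  0.0514] [ 1.24065268 -0.61555296  1.02670438]
```

View pics/s1.png

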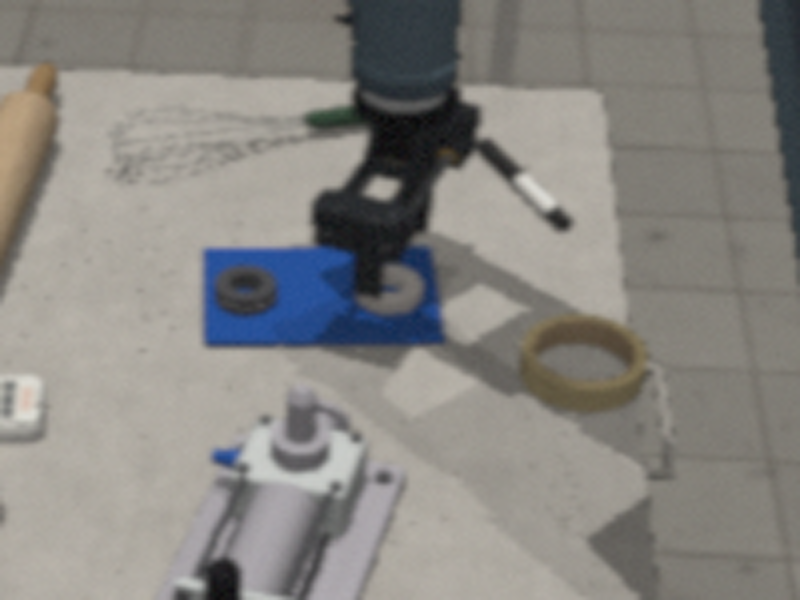

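play_rows(
  motion=[
    [0.0015, -0.004, -0.015, 0],
    [0.0015, -0.004, -0.027, 0],
    [0.0015, -0.004, -0.035, 0],
    [0.0015, -0.004, -0.038, 0],
    [0.0015, -0.004, -0.038, 0],
  ],
)

```text
time: 4.03
position: [0.4747, -0.3126, 0.0153]
eef_rot: [-0.697, 0.121, -0.121, 0.697]
contact_force: [0.4, -0.4, 0.2]
grip_width: 0.0883
```

play_rows(
  motion=[
    [0, 0, 0, 0],
    [0, 0, 0, 0],
    [0, 0, 0, 0],
    [0, 0, 0, 0],
    [0, 0, 0, 0],
    [0, 0, 0, 0],
    [0, 0, 0, 0],
    [0, 0, 0, 0],
  ],
  gripper=255,
)

```text
time: 4.7
position: [0.4749, -0.3131, 0.0154]
eef_rot: [0.697, -0.121, 0.121, -0.697]
contact_force: [-0.8, 1.0, 2.9]
grip_width: 0.0528
```

play_rows(
  motion=[
    [0, 0, 0, 0],
    [0, 0, 0, 0],
    [0, 0, 0, 0],
    [0, 0, 0, -0.125],
    [0, 0, 0, -0.25],
    [0, 0, 0, -0.375],
    [0, 0, 0, -0.5],
    [0, 0, 0, -0.625],
    [0, 0, 0, -0.75],
    [0, 0, 0, -0.875],
    [0, 0, 0, -1.0],
    [0, 0, 0, -1.12],
    [0, 0, 0, -1.24],
    [0, 0, 0, -1.36],
    [0, 0, 0, -1.48],
    [0, 0, 0, -1.57],
    [0, 0, 0, -1.57],
    [0, 0, 0, -1.57],
  ],
  gripper=45,
)

```text
time: 6.2
position: [0.4747, -0.3129, 0.015]
eef_rot: [-0.408, 0.578, -0.578, 0.408]
contact_force: [-0.8, -0.1, 0.7]
grip_width: 0.0728
```

play_rows(
  motion=[
    [0, 0, 0, 0],
    [0, 0, 0, 0],
    [0, 0, 0, 0],
    [0, 0, 0, 0],
    [0, 0, 0, 0],
    [0, 0, 0, 0],
    [0, 0, 0, 0],
  ],
  gripper=255,
)

```text
time: 6.78
position: [0.4747, -0.313, 0.0151]
eef_rot: [-0.407, 0.578, -0.578, 0.407]
contact_force: [0.7, -0.1, -1.2]
grip_width: 0.0532
```

play_rows(
  motion=[
    [0, 0, 0.02, 0],
    [0, 0, 0.06, 0],
    [0, 0, 0.1, 0],
    [0.008, 0.037, 0.13, 0],
    [0.016, 0.075, 0.145, 0],
    [0.024, 0.112, 0.145, 0],
    [0.032, 0.15, 0.145, 0],
    [0.04, 0.187, 0.145, 0],
    [0.048, 0.225, 0.145, 0],
    [0.0545, 0.252, 0.145, 0],
    [0.057, 0.263, 0.145, 0],
    [0.057, 0.263, 0.145, 0],
    [0.057, 0.263, 0.145, 0],
    [0.057, 0.263, 0.145, 0],
  ],
)

```text
time: 7.95
position: [0.5316, -0.0513, 0.1601]
eef_rot: [0.407, -0.578, 0.578, -0.407]
contact_force: [0.1, -0.9, 0.2]
grip_width: 0.0533
```

Run:
```python
from h import *
s=robot.sense();print(s["time"],s["position"].round(4),s["contact_force"].round(1),s["grip_width"])
p=s["position"]
for n in("side","top"):
    c=robot.capture(n);u=px(c,[.5315,-.05,.13]).astype(int);print(n,u-25)
    f=c["frame"][u[1]-25:u[1]+25,u[0]-25:u[0]+25]
    cv2.imwrite(f"pics/pl_{n}.png",cv2.resize(f,None,fx=12,fy=12,interpolation=cv2.INTER_CUBIC))
    print(px(c,[p[0],p[1],p[2]-.005]),px(c,[p[0],p[1],p[2]+.009]))
```

```text
7.95 [ 0.5316 -0.0513  0.1601] [ 0.1 -0.9  0.2] 0.053253738362312085
side [309 207]
[335.16389661 224.57804053] [335.28910334 220.50952784]
top [311 212]
[337.00023435 235.94458574] [337.11397159 234.90749253]
```

View pics/pl_side.png

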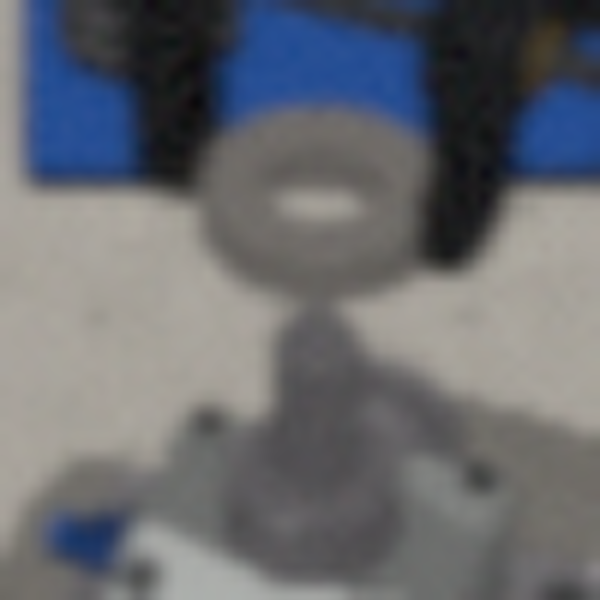

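View pics/pl_top.png

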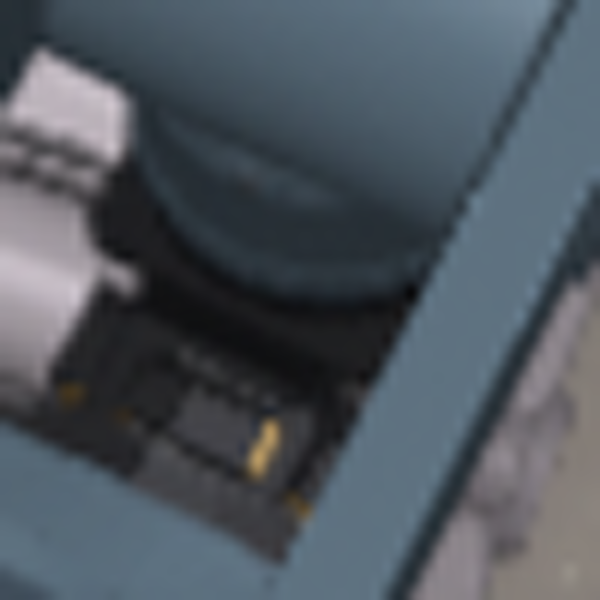

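play_rows(
  motion=[
    [0, 0, -0.015, 0],
    [0, 0, -0.027, 0],
    [0, 0, -0.035, 0],
    [0, 0, -0.041, 0],
    [0, 0, -0.046, 0],
    [0, 0, -0.046, 0],
  ],
)

```text
time: 8.55
position: [0.531, -0.0499, 0.1129]
eef_rot: [-0.407, 0.579, -0.578, 0.406]
contact_force: [-0.2, 0.2, -0.2]
grip_width: 0.0534
```

play_rows(
  motion=[
    [0, 0, -0.008, 0],
    [0, 0, -0.015, 0],
    [0, 0, -0.02, 0],
    [0, 0, -0.0235, 0],
    [0, 0, -0.0245, 0],
    [0, 0, -0.0245, 0],
  ],
)

```text
time: 9.05
position: [0.5316, -0.0499, 0.0894]
eef_rot: [-0.407, 0.578, -0.578, 0.407]
contact_force: [0.2, 0.5, -0.2]
grip_width: 0.0532
```

play_rows(
  motion=[
    [0, 0, -0.001, 0],
    [0, 0, -0.002, 0],
    [0, 0, -0.002, 0],
  ],
)

```text
time: 9.3
position: [0.5321, -0.05, 0.089]
eef_rot: [0.407, -0.578, 0.578, -0.407]
contact_force: [-4.0, 0.6, 10.1]
grip_width: 0.0528
```

play_rows(
  motion=[
    [0, 0, 0.001, 0],
    [0, 0, 0.001, 0],
    [0, 0, 0.001, 0],
    [0, 0, 0.001, 0],
    [0, 0, 0.015, 0],
    [0, 0, 0.045, 0],
    [0, 0, 0.075, 0],
    [0.006, -0.025, 0.08, 0],
    [0.014, -0.065, 0.08, 0],
    [0.022, -0.1, 0.08, 0],
    [0.03, -0.14, 0.075, 0],
    [0.038, -0.175, 0.05, 0],
    [0.046, -0.21, 0.02, 0],
    [0.053, -0.235, -0.01, 0],
    [0.056, -0.247, -0.03, 0],
    [0.056, -0.247, -0.04, 0],
    [0.056, -0.247, -0.04, 0],
  ],
  gripper=20,
)

```text
time: 10.72
position: [0.5854, -0.296, 0.0437]
eef_rot: [-0.407, 0.581, -0.576, 0.406]
contact_force: [-0.1, 0.9, 0.6]
grip_width: 0.0811
```

Run:
```python
from h import *
s=robot.sense();print(s["time"],s["position"].round(4),s["contact_force"].round(1),s["grip_width"],s["joint_positions"].round(2))
c=robot.capture("side");cv2.imwrite("pics/s2.png",cv2.resize(c["frame"][150:290,250:390],None,fx=4.2,fy=4.2,interpolation=cv2.INTER_CUBIC))
```

```text
10.7167 [ 0.5854 -0.296   0.0437] [-0.1  0.9  0.6] 0.08108094406166734 [-0.65  0.58  1.5   0.    1.07 -0.3 ]
```

View pics/s2.png

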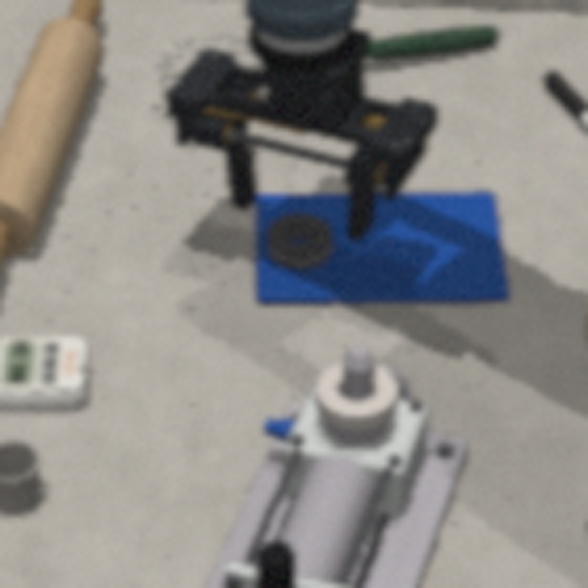

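play_rows(
  motion=[
    [0.001, 0, -0.012, 0],
    [0.001, 0, -0.022, 0],
    [0.001, 0, -0.026, 0],
    [0.001, 0, -0.028, 0],
    [0.001, 0, -0.028, 0],
  ],
)

```text
time: 11.18
position: [0.5886, -0.2963, 0.0194]
eef_rot: [-0.407, 0.578, -0.578, 0.407]
contact_force: [0.2, 0.7, -0.0]
grip_width: 0.0814
```

play_rows(
  motion=[
    [0, 0, 0, 0],
    [0, 0, 0, 0],
    [0, 0, 0, 0],
    [0, 0, 0, 0],
    [0, 0, 0, 0],
    [0, 0, 0, 0],
    [0, 0, 0, 0],
  ],
  gripper=255,
)

```text
time: 11.77
position: [0.5888, -0.2971, 0.0199]
eef_rot: [0.407, -0.578, 0.578, -0.407]
contact_force: [-0.1, -0.5, 3.5]
grip_width: 0.0484
```

play_rows(
  motion=[
    [0, 0, 0, 0],
    [0, 0, 0, 0],
    [0, 0, 0, 0],
    [0, 0, 0, 0.125],
    [0, 0, 0, 0.25],
    [0, 0, 0, 0.375],
    [0, 0, 0, 0.5],
    [0, 0, 0, 0.625],
    [0, 0, 0, 0.75],
    [0, 0, 0, 0.875],
    [0, 0, 0, 1.0],
    [0, 0, 0, 1.12],
    [0, 0, 0, 1.24],
    [0, 0, 0, 1.36],
    [0, 0, 0, 1.48],
    [0, 0, 0, 1.57],
    [0, 0, 0, 1.57],
    [0, 0, 0, 1.57],
  ],
  gripper=45,
)

```text
time: 13.27
position: [0.5887, -0.2969, 0.0195]
eef_rot: [-0.696, 0.122, -0.122, 0.696]
contact_force: [-0.1, -0.9, 0.5]
grip_width: 0.0728
```

play_rows(
  motion=[
    [0, 0, 0, 0],
    [0, 0, 0, 0],
    [0, 0, 0, 0],
    [0, 0, 0, 0],
    [0, 0, 0, 0],
    [0, 0, 0, 0],
    [0, 0, 0, 0],
  ],
  gripper=255,
)

```text
time: 13.85
position: [0.5887, -0.297, 0.0196]
eef_rot: [0.697, -0.121, 0.121, -0.697]
contact_force: [0.3, -0.5, 0.8]
grip_width: 0.0489
```

play_rows(
  motion=[
    [0, 0, 0.02, 0],
    [0, 0, 0.06, 0],
    [0, 0, 0.1, 0],
    [-0.006, 0.025, 0.13, 0],
    [-0.014, 0.06, 0.145, 0],
    [-0.022, 0.097, 0.145, 0],
    [-0.031, 0.135, 0.145, 0],
    [-0.039, 0.17, 0.145, 0],
    [-0.047, 0.205, 0.145, 0],
    [-0.053, 0.233, 0.145, 0],
    [-0.057, 0.247, 0.145, 0],
    [-0.057, 0.247, 0.145, 0],
    [-0.057, 0.247, 0.145, 0],
    [-0.057, 0.247, 0.145, 0],
  ],
)

```text
time: 15.02
position: [0.5323, -0.051, 0.1648]
eef_rot: [0.697, -0.121, 0.122, -0.696]
contact_force: [1.0, -0.1, -0.4]
grip_width: 0.049
```

Run:
```python
from h import *
s=robot.sense();print(s["time"],s["position"].round(4),s["contact_force"].round(1),s["grip_width"])
c=robot.capture("side");cv2.imwrite("pics/s3.png",cv2.resize(c["frame"][205:265,305:365],None,fx=10,fy=10,interpolation=cv2.INTER_CUBIC))
```

```text
15.0167 [ 0.5323 -0.051   0.1648] [ 1.  -0.1 -0.4] 0.04901204329988152
```

View pics/s3.png

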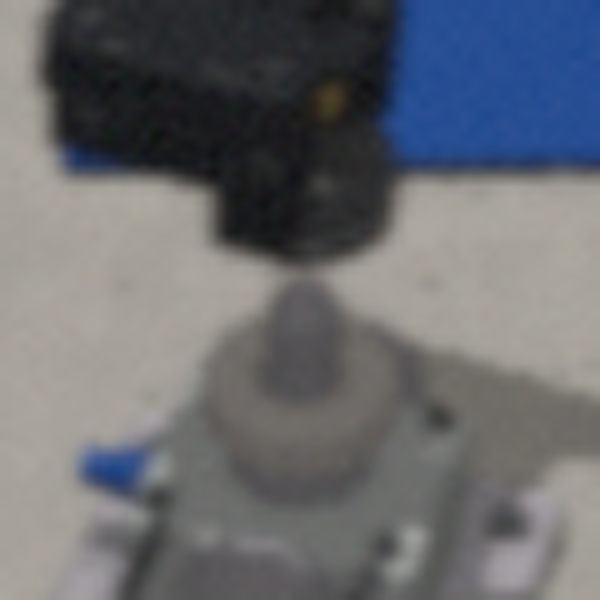

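Collar hangs over the spindle tip (col ~305 in the crop, collar centre ~305). Lowering.

play_rows(
  motion=[
    [0, 0, -0.015, 0],
    [0, 0, -0.027, 0],
    [0, 0, -0.035, 0],
    [0, 0, -0.041, 0],
    [0, 0, -0.046, 0],
    [0, 0, -0.046, 0],
  ],
)

```text
time: 15.57
position: [0.531, -0.05, 0.1173]
eef_rot: [-0.697, 0.122, -0.121, 0.697]
contact_force: [-0.7, 0.1, -1.1]
grip_width: 0.0489
```

play_rows(
  motion=[
    [0, 0, -0.004, 0],
    [0, 0, -0.008, 0],
    [0, 0, -0.01, 0],
    [0, 0, -0.011, 0],
    [0, 0, -0.012, 0],
    [0, 0, -0.012, 0],
  ],
)

```text
time: 16.07
position: [0.5318, -0.0499, 0.1075]
eef_rot: [0.697, -0.121, 0.121, -0.697]
contact_force: [-3.7, 0.6, 5.6]
grip_width: 0.0492
```

play_rows(
  motion=[
    [0, 0, 0.001, 0],
    [0, 0, 0.001, 0],
    [0, 0, 0.001, 0],
    [0, 0, 0.001, 0],
    [0, 0, 0.015, 0],
    [0, 0, 0.045, 0],
    [0, 0, 0.075, 0],
    [0, 0, 0.085, 0],
    [0, 0, 0.085, 0],
  ],
  gripper=20,
)

```text
time: 16.82
position: [0.5338, -0.0506, 0.1948]
eef_rot: [0.697, -0.119, 0.123, -0.696]
contact_force: [0.9, 0.8, -0.2]
grip_width: 0.0815
```

Run:
```python
from h import *
s=robot.sense();print(s["time"],s["position"].round(4),s["contact_force"].round(1),s["grip_width"])
c=robot.capture("side");np.save("side_c.npy",c,allow_pickle=True)
for q in["knob_grip","pointer_tip","index_mark","spindle_seat","collar_center","seal_center"]:
    for r in robot.mark_of(c,q)[:2]:print(q,np.round(r["at"],4),round(r["conf"],2),np.round(px(c,r["at"])))
cv2.imwrite("pics/s4.png",cv2.resize(c["frame"][215:345,285:365],None,fx=7,fy=4.6*1,interpolation=cv2.INTER_CUBIC)) if 0 else None
cv2.imwrite("pics/s4a.png",cv2.resize(c["frame"][270:345,280:360],None,fx=8,fy=8,interpolation=cv2.INTER_CUBIC))
cv2.imwrite("pics/s4b.png",cv2.resize(c["frame"][205:265,305:365],None,fx=8,fy=8,interpolation=cv2.INTER_CUBIC))
t=cv2.imread("pics/top0.png");cv2.imwrite("pics/t4.png",cv2.resize(t[200:255,240:305],None,fx=10,fy=10,interpolation=cv2.INTER_CUBIC))
```

```text
16.8167 [ 0.5338 -0.0506  0.1948] [ 0.9  0.8 -0.2] 0.08148371131481183
knob_grip [0.5693 0.1174 0.101 ] 0.83 [316. 284.]
pointer_tip [0.5137 0.1289 0.0413] 0.9 [338. 305.]
index_mark [0.5175 0.1699 0.0461] 0.44 [335. 316.]
spindle_seat [ 0.5318 -0.0527  0.0882] 0.85 [335. 243.]
spindle_seat [ 3.629e-01 -4.913e-01  3.000e-04] 0.66 [389. 179.]
collar_center [ 0.5352 -0.0519  0.1067] 0.77 [333. 238.]
seal_center [ 0.5313 -0.0515  0.0922] 0.39 [335. 242.]
seal_center [ 0.5331 -0.0527  0.088 ] 0.3 [334. 243.]
```

View pics/s4a.png

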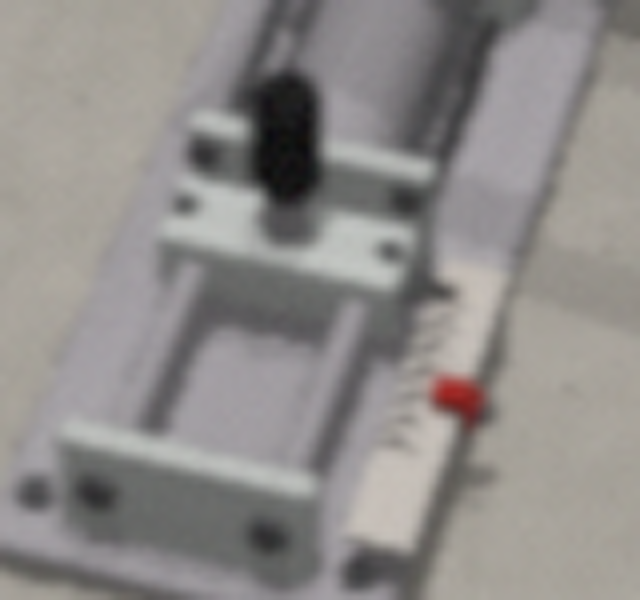

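View pics/s4b.png

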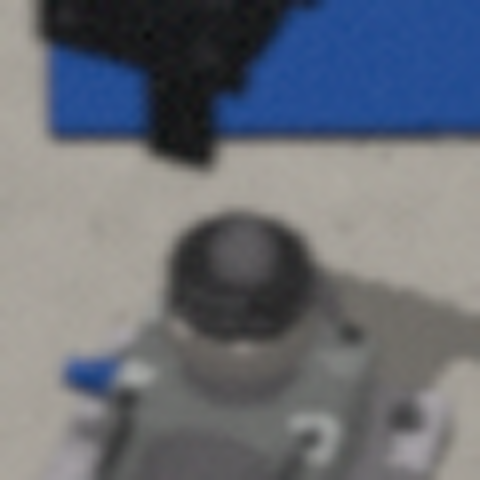

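View pics/t4.png

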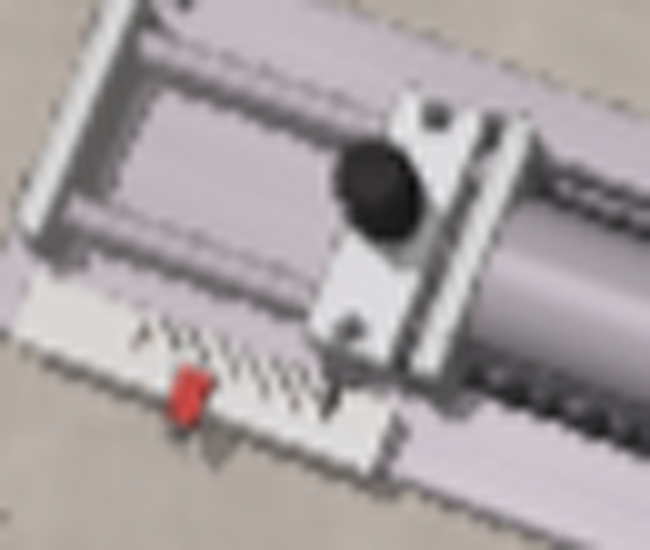

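Run:
```python
from h import *
d=np.load("side_c.npy",allow_pickle=True).item();c=robot.capture("top")
for cc,t in((c,(277.5,218.4)),(d,(315.4,286.4))):
    print("knob",least_squares(lambda p:cyl(cc,p,.012,.078,.12)[0]-np.array(t),(.57,.12),diff_step=1e-3).x.round(4))
for a,b in(((78,12),(435,147)),((28,138),(388,272))):
    P=[ray(c,(u[0]/3.3+230-.35,u[1]/3.3+190-.35),.012) for u in(a,b)];v=P[0]-P[1];print(np.hypot(*v[:2]),np.degrees(np.arctan2(v[1],v[0])))
for th in(76,77,78,79):
    e=np.radians(th);print(th,[.5315+.176*np.cos(e),-.05+.176*np.sin(e)])
```

```text
knob [0.5701 0.1225]
knob [0.5702 0.1231]
0.3517030080979465 76.59365625574729
0.348345626660585 77.23317620421189
76 [np.float64(0.5740782536255414), np.float64(0.12077204782457536)]
77 [np.float64(0.5710913855645202), np.float64(0.1214891314022014)]
78 [np.float64(0.5680924575839257), np.float64(0.12215397772914978)]
79 [np.float64(0.5650823831862719), np.float64(0.12276638428678883)]
```

play_rows(
  motion=[
    [0.005, 0.02, -0.005, 0.06],
    [0.014, 0.06, -0.01, 0.119],
    [0.023, 0.1, -0.015, 0.119],
    [0.031, 0.137, -0.02, 0.119],
    [0.036, 0.162, -0.025, 0.119],
    [0.039, 0.172, -0.025, 0.119],
    [0.039, 0.172, -0.025, 0.119],
    [0.039, 0.172, -0.025, 0.119],
    [0.039, 0.172, -0.025, 0.119],
  ],
)

```text
time: 17.97
position: [0.5707, 0.1207, 0.1667]
eef_rot: [0.703, -0.08, 0.08, -0.702]
contact_force: [-0.1, 0.7, -0.5]
grip_width: 0.081
```

Run:
```python
from h import *
s=robot.sense();print(s["time"],s["position"].round(4),s["contact_force"].round(1),s["grip_width"])
c=robot.capture("side");cv2.imwrite("pics/s5.png",cv2.resize(c["frame"][215:345,265:395],None,fx=4.6,fy=4.6,interpolation=cv2.INTER_CUBIC))
```

```text
17.9667 [0.5707 0.1207 0.1667] [-0.1  0.7 -0.5] 0.08101845185843055
```

View pics/s5.png

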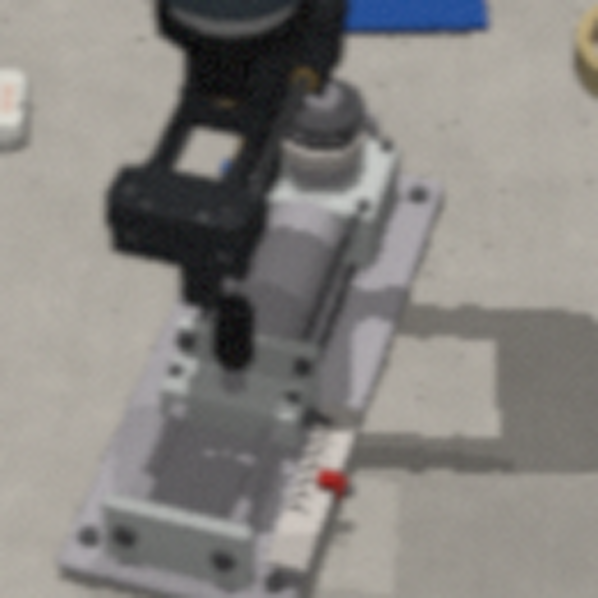

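play_rows(
  motion=[
    [0, 0, -0.03, 0],
    [0, 0.001, -0.06, 0],
    [0, 0.001, -0.078, 0],
    [0, 0.001, -0.084, 0],
    [0, 0.001, -0.086, 0],
    [0, 0.001, -0.086, 0],
  ],
)

```text
time: 18.52
position: [0.5712, 0.1221, 0.0812]
eef_rot: [0.703, -0.08, 0.08, -0.703]
contact_force: [0.1, -0.2, 1.0]
grip_width: 0.0813
```

play_rows(
  motion=[
    [0, 0, 0, 0],
    [0, 0, 0, 0],
    [0, 0, 0, 0],
    [0, 0, 0, 0],
    [0, 0, 0, 0],
    [0, 0, 0, 0],
    [0, 0, 0, 0],
    [0, 0, 0, 0],
    [0, 0, 0, 0],
    [0, 0, 0, 0],
  ],
  gripper=255,
)

```text
time: 19.35
position: [0.5705, 0.1223, 0.0806]
eef_rot: [0.703, -0.08, 0.079, -0.702]
contact_force: [-0.8, -5.2, 2.0]
grip_width: 0.0226
```

play_rows(
  motion=[
    [0.001, 0.005, 0, 0],
    [0.0025, 0.011, 0, 0],
    [0.004, 0.017, 0, 0],
    [0.0053, 0.023, 0, 0],
    [0.0065, 0.028, 0, 0],
    [0.0076, 0.033, 0, 0],
    [0.0086, 0.037, 0, 0],
    [0.0092, 0.04, 0, 0],
    [0.0092, 0.04, 0, 0],
    [0.0092, 0.04, 0, 0],
  ],
)

```text
time: 20.18
position: [0.5794, 0.1613, 0.0806]
eef_rot: [0.704, -0.08, 0.079, -0.701]
contact_force: [-3.8, -9.6, 4.5]
grip_width: 0.0229
```

```bash
cat > chk.py <<'E'
from h import *
import sys
t=sys.argv[1]
s=robot.sense();print(s["time"],s["position"].round(4),s["contact_force"].round(1),s["grip_width"])
e=np.radians(77);ax=np.array([np.cos(e),np.sin(e)])
for n in("side","top"):
    c=robot.capture(n)
    for q in["pointer_tip","index_mark","knob_grip"]:
        for r in robot.mark_of(c,q)[:2]:print(n,q,np.round(r["at"],4),round(r["conf"],2),"s",round(float(ax@r["at"][:2])*1000,1),px(c,r["at"]).round(1))
    u=px(c,[.516,.172,.047]).astype(int);print(u-[20,20])
    cv2.imwrite(f"pics/{t}_{n}.png",cv2.resize(c["frame"][u[1]-20:u[1]+20,u[0]-20:u[0]+20],None,fx=14,fy=14,interpolation=cv2.INTER_CUBIC))
E
python3 chk.py k1
```

```text
20.1833 [0.5794 0.1613 0.0806] [-3.8 -9.6  4.5] 0.022862115374875102
side pointer_tip [0.5226 0.1762 0.041 ] 0.6 s 289.2 [333.  319.4]
side index_mark [0.5159 0.173  0.0462] 0.52 s 284.6 [335.8 317.2]
side index_mark [ 0.5795  0.1604 -0.0014] 0.21 s 286.6 [310.7 324. ]
side knob_grip [ 0.5337 -0.0535  0.0874] 0.68 s 67.9 [333.9 242.9]
side knob_grip [0.576  0.1589 0.1015] 0.56 s 284.4 [311.8 296.5]
[315 296]
top knob_grip [ 0.5552  0.3864 -0.0026] 0.56 s 501.4 [194.4 219.5]
[239 218]
```

View pics/k1_side.png

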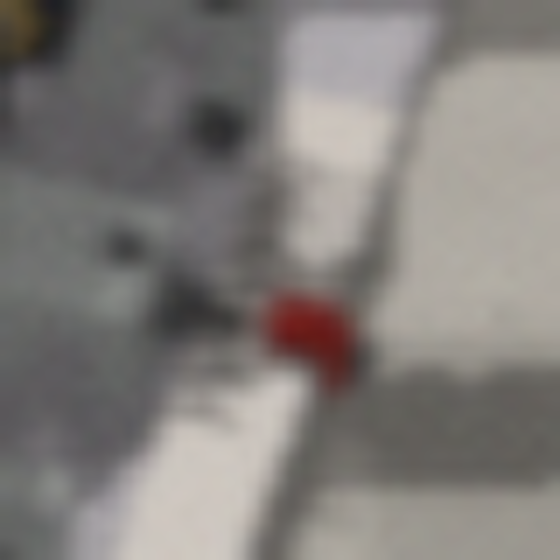

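View pics/k1_top.png

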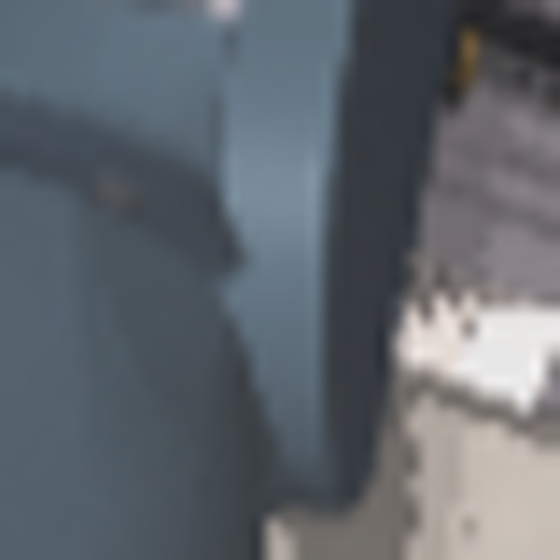

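```bash
cat > tri.py <<'E'
from h import *
e=np.radians(77);ax=np.array([np.cos(e),np.sin(e),0]);ay=np.array([-ax[1],ax[0],0])
fs=[robot.capture("side") for _ in range(6)];d=fs[-1];F=np.mean([f["frame"] for f in fs],0);np.save("sideavg.npy",F)
c=robot.capture("top");t=cv2.imread("pics/top0.png").astype(float);s0=np.load("side_c.npy",allow_pickle=True).item()["frame"].astype(float)
def redc(f,u,w=9):
    x0,y0=int(u[0])-w,int(u[1])-w;p=f[y0:y0+2*w+1,x0:x0+2*w+1];r=np.clip(p[...,2]-np.maximum(p[...,1],p[...,0])-40,0,80);yy,xx=np.indices(r.shape)
    return np.array([(r*xx).sum()/r.sum()+x0,(r*yy).sum()/r.sum()+y0]),r.sum()/80
def tri(ut,us):
    r=least_squares(lambda p:np.r_[px(c,p)-ut,px(d,p)-us],[.516,.172,.047]);return r.x,np.abs(r.fun).max()
ut,n1=redc(t,(259,238));us,n2=redc(F,(336,318));us0,n3=redc(s0,(336,318))
print(ut,n1,us,n2,us0,n3)
for u in(us,us0):
    p,er=tri(ut,u);print(p.round(4),er,"s",1000*ax@p,"t",1000*ay@p)
o=np.array([.5315,-.05,0]);print("spindle s,t",1000*ax@o,1000*ay@o)
cv2.imwrite("pics/avg_side.png",cv2.resize(F[298:338,315:355].astype(np.uint8),None,fx=14,fy=14,interpolation=cv2.INTER_CUBIC))
cv2.imwrite("pics/rest_side.png",cv2.resize(s0[290:330,320:360].astype(np.uint8),None,fx=14,fy=14,interpolation=cv2.INTER_CUBIC))
cv2.imwrite("pics/rest_top.png",cv2.resize(t[222:257,250:285].astype(np.uint8),None,fx=16,fy=16,interpolation=cv2.INTER_CUBIC))
E
python3 tri.py
```

```text
[258.40625    239.02935606] 13.2 [336.54489722 318.99062387] 5.777083333333333 [336.61514523 318.8060166 ] 12.05
[0.5139 0.1758 0.0431] 0.026371345572215432 s 286.92890322229715 t -461.1735810547056
[0.5138 0.1757 0.0437] 0.03544151930537964 s 286.8039534735188 t -461.0649023975741
spindle s,t 70.84298214450243 -529.1252421505458
```

View pics/avg_side.png

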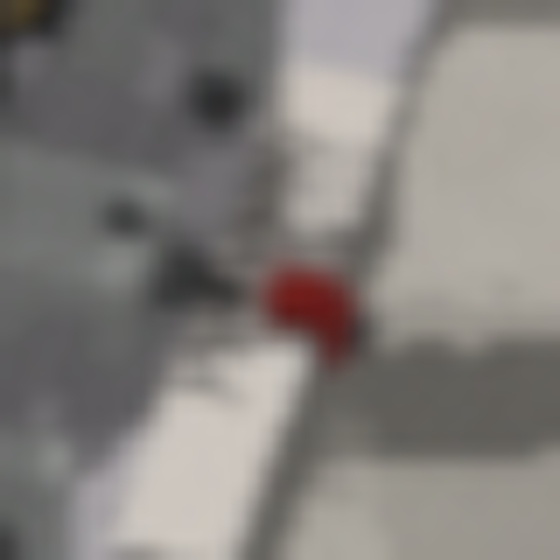

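View pics/rest_side.png

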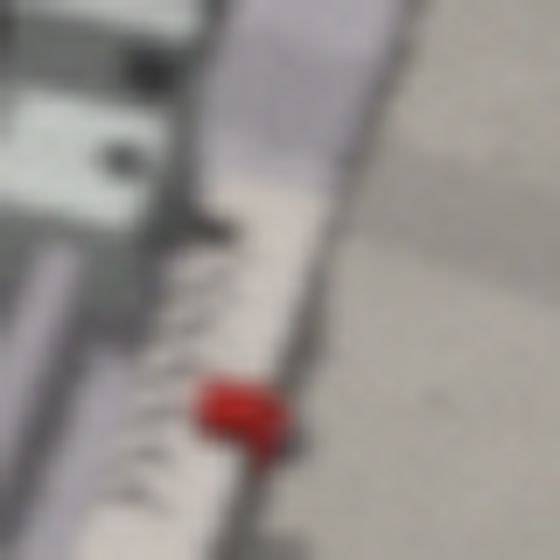

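View pics/rest_top.png

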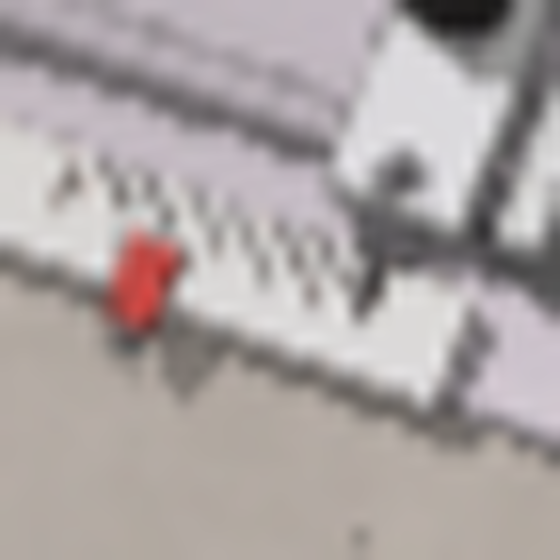

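```bash
cat > t2.py <<'E'
exec(open("tri.py").read().split("ut,n1")[0].replace("range(6)","range(1)"))
def z(u,o,k):return np.array(u)/k+np.array(o)-.5+.5/k
rt=z((365,310),(250,222),16);rs=z((232,232),(320,290),14)
p,e_=tri(rt,rs);print("rest ptr",p.round(4),e_,"s",1000*ax@p,"t",1000*ay@p)
for dd in(.038,.04,.042):
    q=p+ax*dd;print(dd,px(d,q))
print("now ptr px",z((238,290),(315,298),14))
for n in(.041,.0395,.0425,.044):
  pass
# index box hypothesis: at travel T, y 60..72, z from .03 to .05 -> predicted red box centre
print("px per 10mm s",px(d,p+ax*.05)-px(d,p+ax*.04),"per 10mm t",px(d,p+ax*.04+ay*.01)-px(d,p+ax*.04),"per 10mm z",px(d,p+ax*.04+[0,0,.01])-px(d,p+ax*.04))
print("top per s",px(c,p+ax*.01)-px(c,p),"t",px(c,p+ay*.01)-px(c,p),"z",px(c,p+[0,0,.01])-px(c,p))
E
python3 t2.py
```

```text
rest ptr [0.5158 0.1344 0.0428] 0.559872798903541 s 246.96348801661827 t -472.3244753297507
0.038 [332.39535493 317.43604758]
0.04 [332.169509   318.03842115]
0.042 [331.94315811 318.64214153]
now ptr px [331.53571429 318.25      ]
px per 10mm s [-1.13683807  3.03216088] per 10mm t [3.89617248 0.94402601] per 10mm z [ 0.0801303  -2.62384443]
top per s [-3.16867455 -1.19227836] t [-1.28614237  3.14302169] z [-0.36739361 -0.65066956]
```

```bash
cat > t3.py <<'E'
exec(open("tri.py").read().split("ut,n1")[0].replace("range(6)","range(1)"))
def rc(f,u,th,ratio,w=7):
    x0,y0=int(u[0])-w,int(u[1])-w;p=f[y0:y0+2*w+1,x0:x0+2*w+1]
    v=(p[...,2]-np.maximum(p[...,1],p[...,0])); 
    if ratio: v=v/np.maximum(p[...,2],30)*150
    r=np.clip(v-th,0,None);yy,xx=np.indices(r.shape);return np.array([(r*xx).sum()/r.sum()+x0,(r*yy).sum()/r.sum()+y0])
s00=cv2.imread("pics/side0.png").astype(float)
for th in(25,40,60):
  for ra in(0,1):
    a=rc(t,(258,239),th,ra);b=(rc(s0,(337,319),th,ra)+rc(s00,(337,319),th,ra))/2;p,e_=tri(a,b);print(th,ra,a.round(2),b.round(2),p.round(4),e_.round(2),"s",(1000*ax@p).round(2))
for i in range(3):
    k=robot.capture("side")
    print([(q,np.round(r["at"],4).tolist(),round(r["conf"],2),round(1000*ax@np.array(r["at"]),1)) for q in("pointer_tip","index_mark") for r in robot.mark_of(k,q)[:2]])
print(robot.sense()["time"])
E
python3 t3.py
```

```text
25 0 [258.4  239.07] [336.68 318.88] [0.5136 0.1758 0.0435] 0.05 s 286.8
25 1 [258.4  239.27] [336.94 319.22] [0.5131 0.1759 0.0424] 0.1 s 286.78
40 0 [258.41 239.04] [336.61 318.8 ] [0.5138 0.1757 0.0437] 0.03 s 286.78
40 1 [258.44 239.26] [336.92 319.21] [0.5131 0.1758 0.0424] 0.1 s 286.7
60 0 [258.42 239.06] [336.56 318.77] [0.5138 0.1757 0.0437] 0.0 s 286.74
60 1 [258.44 239.24] [336.9  319.23] [0.5132 0.1758 0.0423] 0.11 s 286.74
[('pointer_tip', [0.5232, 0.1721, 0.0425], 0.7, np.float64(285.4)), ('pointer_tip', [0.7649, -0.1438, -0.0045], 0.38, np.float64(32.0)), ('index_mark', [0.5168, 0.1729, 0.0459], 0.36, np.float64(284.7))]
[('pointer_tip', [0.5215, 0.1739, 0.0435], 0.81, np.float64(286.8)), ('index_mark', [0.5157, 0.1714, 0.0465], 0.57, np.float64(283.0))]
[('pointer_tip', [0.5236, 0.1735, 0.0432], 0.64, np.float64(286.8)), ('index_mark', [0.5141, 0.1737, 0.0459], 0.52, np.float64(284.9))]
21.5833
```

```bash
cat > t4.py <<'E'
exec(open("tri.py").read().split("ut,n1")[0].replace("range(6)","range(1)"))
F=np.load("sideavg.npy");s00=cv2.imread("pics/side0.png").astype(float)
R=(s0+s00)/2
k=8
def up(f,x0,y0,x1,y1):
    return cv2.resize(f[y0:y1,x0:x1].astype(np.float32),None,fx=k,fy=k,interpolation=cv2.INTER_CUBIC)
# hole at crosshead, z=.056 ; pointer
o=np.array([.5315,-.05,0])
for name,t_,z_ in(("hole",.03,.056),("ptr",.053,.0428)):
    a=o+ax*.176+ay*t_+[0,0,z_];print(name,px(d,a),[ (dd,(px(d,a+ax*dd)-px(d,a)).round(2)) for dd in(.039,.04,.041,.042)])
for name,(x,y),w in(("hole",(328.5,300.6),4),("hole2",(303,295.5),3)):
    x,y=int(x),int(y)
    T=up(R,x-w,y-w+1,x+w+1,y+w);
    dx,dy=-5,12
    S=up(F,x+dx-w-4,y+dy-w-3,x+dx+w+5,y+dy+w+4)
    for g in(0,1):
        A,B=(T,S) if g==0 else (T.mean(2),S.mean(2))
        m=cv2.matchTemplate(B,A,cv2.TM_CCOEFF_NORMED);_,v,_,l=cv2.minMaxLoc(m);print(name,v,dx-4+l[0]/k,dy-4+l[1]/k)
    cv2.imwrite(f"pics/T_{name}.png",cv2.resize(np.hstack([cv2.copyMakeBorder(np.clip(T,0,255),0,S.shape[0]-T.shape[0],0,0,0),np.clip(S,0,255)]),None,fx=3,fy=3))
E
python3 t4.py
```

```text
hole [326.49952764 300.31431117] [(0.039, array([-4.54, 11.39])), (0.04, array([-4.66, 11.69])), (0.041, array([-4.78, 11.99])), (0.042, array([-4.9 , 12.29]))]
ptr [335.15824962 305.8532313 ] [(0.039, array([-4.34, 11.48])), (0.04, array([-4.45, 11.78])), (0.041, array([-4.57, 12.08])), (0.042, array([-4.68, 12.38]))]
hole 0.7074781060218811 -5.125 12.0
hole 0.7085211277008057 -5.125 12.0
hole2 0.4213970899581909 -5.875 11.125
hole2 0.4494253098964691 -5.875 11.125[ WARN:0@4.209] global loadsave.cpp:1063 imwrite_ Unsupported depth image for selected encoder is fallbacked to CV_8U.
```

View pics/T_hole.png

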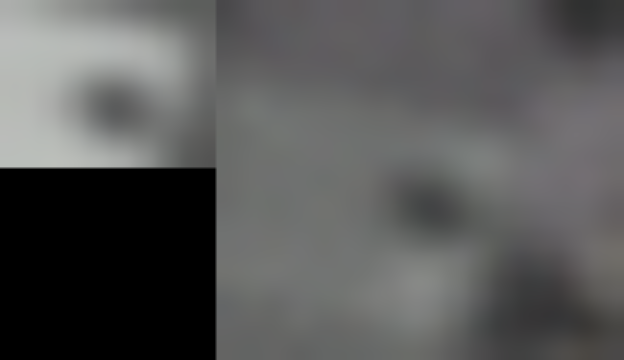

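play_rows(
  motion=[
    [-0.0001, -0.0005, 0, 0],
    [-0.0002, -0.001, 0, 0],
    [-0.0002, -0.001, 0, 0],
    [-0.0002, -0.001, 0, 0],
  ],
)

```text
time: 22.02
position: [0.5791, 0.16, 0.0806]
eef_rot: [0.704, -0.08, 0.079, -0.701]
contact_force: [-4.7, -9.8, 3.9]
grip_width: 0.0226
```

Run:
```python
exec(open("tri.py").read().split("ut,n1")[0])
s=robot.sense();print(s["time"],s["position"].round(4),1000*ax@s["position"],s["contact_force"].round(1),s["grip_width"])
for k in fs[-4:]:
    print([(q,round(r["conf"],2),round(1000*ax@np.array(r["at"]),1)) for q in("pointer_tip","index_mark") for r in robot.mark_of(k,q)[:1]])
cv2.imwrite("pics/avg2.png",cv2.resize(F[298:338,315:355].astype(np.uint8),None,fx=14,fy=14,interpolation=cv2.INTER_CUBIC))
# pointer dark centroid per column, and expected row for index along pump-y
g=F.mean(2)
for x in range(328,334):print(x,g[314:324,x].round(0))
v=cv2.resize(F[200:350,260:410].astype(np.uint8),None,fx=4,fy=4,interpolation=cv2.INTER_CUBIC);cv2.imwrite("pics/all2.png",v)
```

```text
22.3667 [0.5791 0.16   0.0806] 286.18684918007364 [-3.9 -9.5  3.3] 0.022760365976590667Traceback (most recent call last):
  File "<stdin>", line 4, in <module>
ValueError: only the last four pictures can be asked about
```

Run:
```python
exec(open("tri.py").read().split("c=robot")[0])
s=robot.sense();print(s["time"],1000*ax@s["position"])
for k in fs[-3:]:
    print([(q,round(r["conf"],2),round(1000*ax@np.array(r["at"]),1)) for q in("pointer_tip","index_mark") for r in robot.mark_of(k,q)[:1]])
cv2.imwrite("pics/avg2.png",cv2.resize(F[298:338,315:355].astype(np.uint8),None,fx=14,fy=14,interpolation=cv2.INTER_CUBIC))
g=F.mean(2)
for x in range(327,335):print(x,g[313:324,x].round(0))
# draw pump-y line through model: pointer at s offsets
u=F[298:338,315:355].astype(np.uint8);v=cv2.resize(u,None,fx=14,fy=14,interpolation=cv2.INTER_CUBIC)
o=np.array([.5315,-.05,.0435])+ax*(.176+.0399)
P=[((px(d,o+ay*t)-[315,298]+.5)*14).astype(int) for t in(.056,.068)];print(P)
```

```text
22.6667 286.19050598573085
[('pointer_tip', 0.56, np.float64(284.4)), ('index_mark', 0.54, np.float64(283.6))]
[('pointer_tip', 0.71, np.float64(287.8)), ('index_mark', 0.62, np.float64(283.7))]
[('pointer_tip', 0.85, np.float64(283.8)), ('index_mark', 0.36, np.float64(282.1))]
327 [103.  93.  79.  66.  60.  60.  68.  90. 100. 108. 122.]
328 [105.  95.  78.  62.  55.  55.  71.  96. 112. 120. 143.]
329 [109.  98.  86.  71.  56.  56.  77. 103. 118. 126. 158.]
330 [107.  99. 100.  87.  64.  55.  79. 104. 115. 125. 170.]
331 [100.  98. 107.  97.  82.  65.  78. 106. 116. 127. 172.]
332 [ 93.  93.  99.  97. 100.  86.  89. 111. 124. 137. 174.]
333 [ 87.  96. 101. 102. 107.  94.  89. 103. 121. 149. 183.]
334 [ 99. 105. 108. 105.  96.  80.  72.  77. 111. 158. 190.]
[array([243, 282]), array([308, 298])]
```

View pics/avg2.png

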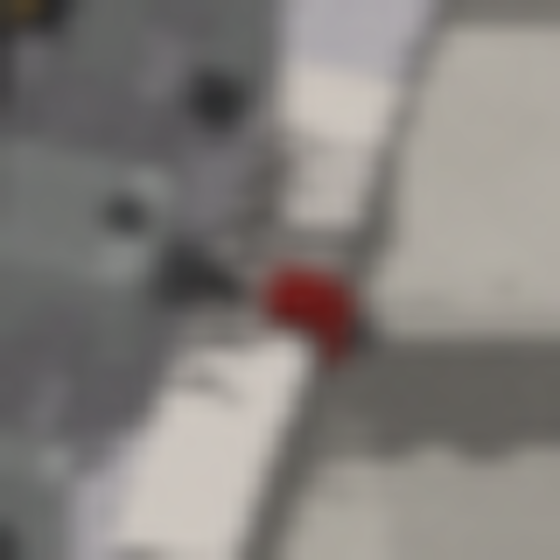

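Run:
```python
exec(open("tri.py").read().split("c=robot")[0])
s0=np.load("side_c.npy",allow_pickle=True).item()["frame"].astype(float);s00=cv2.imread("pics/side0.png").astype(float)
R=(s0+s00)/2;g=R.mean(2)
for x in range(331,340):print(x,g[301:312,x].round(0))
o=np.array([.5315,-.05,.0428])+ax*.176
for t in(.04,.048,.056):print(t,px(d,o+ay*t),px(d,o+ay*t+ax*.039),px(d,o+ay*t+ax*.04),px(d,o+ay*t+ax*.041))
t=cv2.imread("pics/top0.png").astype(float).mean(2)
for y in range(235,247):print(y,t[y,266:282].round(0))
```

```text
331 [121. 106.  99.  89.  82.  75.  75.  93. 104. 104. 105.]
332 [101.  93.  85.  78.  75.  74.  84. 114. 131. 126. 129.]
333 [105.  98.  97.  89.  75.  74.  99. 136. 152. 138. 142.]
334 [131. 133. 132. 126.  92.  72. 108. 148. 154. 141. 150.]
335 [156. 160. 166. 160. 123.  80. 110. 153. 149. 148. 157.]
336 [162. 170. 178. 174. 143. 108. 124. 154. 156. 160. 162.]
337 [159. 168. 178. 179. 164. 149. 154. 161. 172. 176. 172.]
338 [159. 165. 177. 182. 179. 176. 176. 172. 179. 183. 180.]
339 [158. 164. 174. 182. 182. 183. 182. 181. 182. 183. 181.]
0.04 [330.21962626 304.68403931] [325.78342117 316.1135674 ] [325.66713915 316.41315874] [325.55072758 316.71308386]
0.048 [333.25629346 305.40295361] [328.88014403 316.86338539] [328.76543285 317.16379554] [328.65059369 317.46454083]
0.056 [336.30091861 306.12375191] [331.98515881 317.61521114] [331.8720273 317.9164434] [331.75876941 318.21801217]
235 [195. 174. 191. 194. 189. 161. 100.  98. 106. 131. 155. 190. 201. 103.
  78. 167.]
236 [204. 146. 177. 165. 174. 188. 111.  93.  92.  88.  90. 124. 132.  79.
  62. 174.]
237 [186. 191. 150. 191. 136. 199. 109.  83.  97.  97.  86.  94.  92.  88.
  81. 116.]
238 [153. 209. 138. 183. 160. 185. 157.  79. 104.  88. 111. 116. 115. 115.
  83.  71.]
239 [168. 211. 195. 170. 200. 150. 129.  69. 182. 187. 193. 161. 155. 177.
 121. 118.]
240 [205. 215. 216. 149. 209. 195. 105.  97. 208. 217. 217. 205. 203. 198.
 182. 182.]
241 [216. 216. 216. 195. 214. 217. 117. 183. 214. 217. 217. 217. 218. 151.
 193. 199.]
242 [214. 217. 217. 217. 216. 216. 192. 214. 217. 217. 217. 218. 201. 121.
 149. 195.]
243 [151. 176. 213. 217. 217. 217. 217. 218. 218. 217. 217. 217. 159. 124.
 125. 193.]
244 [104. 122. 148. 151. 185. 214. 217. 218. 218. 218. 218. 218. 122. 122.
 174. 197.]
245 [154. 121. 104. 104. 129. 146. 161. 199. 216. 218. 218. 190. 125. 124.
 196. 203.]
246 [169. 158. 154. 154. 121. 101. 109. 138. 150. 168. 214. 139. 121. 177.
 200. 204.]
```

play_rows(
  motion=[
    [0.0001, 0.0003, 0, 0],
    [0.0001, 0.0003, 0, 0],
    [0.0001, 0.0003, 0, 0],
    [0.0001, 0.0003, 0, 0],
    [0.0001, 0.0003, 0, 0],
    [0.0001, 0.0003, 0, 0],
  ],
)

```text
time: 23.77
position: [0.5792, 0.1602, 0.0806]
eef_rot: [0.704, -0.08, 0.079, -0.701]
contact_force: [-3.6, -10.1, 4.2]
grip_width: 0.0225
```

Run:
```python
exec(open("tri.py").read().split("c=robot")[0])
s=robot.sense();print(s["time"],1000*ax@s["position"],s["contact_force"].round(1),s["grip_width"])
cv2.imwrite("pics/all3.png",cv2.resize(F[180:350,250:400].astype(np.uint8),None,fx=3.5,fy=3.5,interpolation=cv2.INTER_CUBIC))
```

```text
24.0667 286.4684018873197 [ -3.9 -10.    4.7] 0.022350498438876244
```

View pics/all3.png

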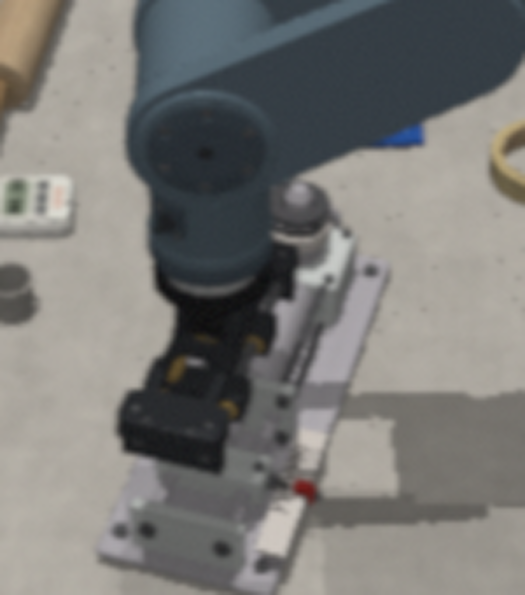

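The stack is home, the knob is held, and the pointer lines up with the index. Handing in now.

```bash
python3 -c "
from rig import robot
print(robot.close_job())"
```

```text
the job is handed in; nothing more can be done
None
```

I threaded the seal ring and then the collar onto the spindle. I then drew the knob out to the red index and handed the job in at about 24 s, still gripping and holding it.

**Rings:** Each ring met its stop at the expected height, within about 1 mm. A light press gave about 10 N on the seal and 6 N on the collar. The side picture shows the collar sitting on the seal, which sits on the boss.

**Knob:** The arm is holding it against about 10–11 N of spring pull.
- **Index:** measured from both cameras, it lies about 39.8 mm beyond the pointer's rest position.
- **Pointer:** it was drawn about 39.6 mm before a last 0.3 mm nudge. After the nudge I checked only the arm's position.

**Checks that disagreed:**
- The networks' earlier readings put the index at about 41 mm. In the last pictures they put the pointer 1–4 mm beyond the index, with several millimetres of scatter. I relied on the two-camera measurement instead.
- The arm hid the scale from the top camera, so the final alignment was seen only from the side.
- I did not inspect the other things on the table one by one. No contact with them was noticed.

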